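# Candles in a rising row

### The arm

A 7-joint arm with a two-finger parallel gripper is mounted at the origin on the work surface. World frame = base frame: x ahead of the robot, y to its left, z up, the work surface at z = 0. Lengths are in m, angles in rad, forces in N, time in s.
With the tool pointing down it reaches from about 0.425 to 0.95 m from the base axis. Payload 4.7 kg.
Tool frame: the origin (TCP) lies between the finger pads; the fingertips stand 25 mm ahead of it and the grasp point (between the pads) lies 6 mm ahead of it; x points along the fingers, z is the direction in which the jaws open and shut, and the axes are right-handed (so a half turn about x gives the same grasp; the last joint's range is limited). The gripper opens to 85 mm and grips with 20 to 120 N. Pads are 22 mm wide; open, the fingers measure 114 mm over their backs; the gripper's body (76 mm by 85 mm) begins 54 mm behind the grasp point. The pads swing forward as they close: fully open they stand 13 mm farther back than shut.
Start: joints at [-0.029, 0.469, -0.049, 1.532, 0.024, 1.141, -0.082], TCP at [0.675, 0, 0.256] pointing down, gripper open.
Joint ranges: [-2.59, 2.59], [-0.33, 1.99], [-1.39, 1.29], [0.1, 2.45], [-1.04, 4.18], [0.21, 1.99], [-2.66, 2.66]. Speed limits (rad/s): [2.57, 2.57, 3.14, 3.14, 3.14, 3.14, 3.14].

### API

Orientations are given as a 3x3 rotation matrix whose columns are the frame's x, y, z axes.
In Python, from rig import * gives the robot as it stands. Calls block until the motion is done:
- movep(position, orientation): joint-space move of the TCP to a pose.
- move_l(position, attitude=None, feed=0.15, until_force=None): straight line of the TCP; attitude=None keeps the orientation; feed is the mean speed in m/s. With until_force (N) it stops when the force on the tool has changed by that much, and returns True; else False.
- move_joints(angles): joint-space move.
- command_gripper(opening, newtons=None): finger opening in m; newtons is the grip in N (None keeps the last); returns when the fingers have stopped.
- sleep(seconds).
- inverse_kinematics(position, orientation): joint angles nearest the present ones, or None.
- sense(): the state.
- camera(name): name is "scene" or "side" or "wrist"; returns (picture, depth): 384x512x3 uint8, red, green, blue; 384x512 float32, m along the optical axis (not along the pixel's ray), 0 where there is no reading.
- camera_params(name): a dict with "K" (3x3 intrinsics, pixels), "position" and "rotation" of the camera in the world; the wrist camera has in their place "tool_from_camera" (4x4, takes a point from camera to tool coordinates, whose origin is the TCP and whose axes are the tool frame's). Camera axes: x right, y down, z forward; pixel columns grow to the right and rows downward; lengths in m; the calibration is good to about 2 mm. A picture is of the moment at which its call begins: read the wrist's pose just before it. camera_params takes no time and is no camera call.
A pose or a line that the arm cannot do raises Unreachable and nothing moves.
- finish_job(): hands the job in, once; it reports no verdict.
The state is a dict: "time_s": time; "joint_pos": joint angles; "qd": joint speeds; "joint_efforts": joint torques, N m; "position": TCP position; "tcp_rot": TCP orientation; "wrist_force": force on the tool from outside, world axes, zero at the start; "ft_torque": the same for the moment, N m; "finger_gap": finger opening in m.
Only numpy, scipy, OpenCV 4.12 (cv2) and the standard library are available. Lean on these libraries where they do the work, as an engineer would, in place of code of your own. Each camera call takes 0.05 s, during which the arm holds its last target.

### The job

Line up the four red pillar candles on the wooden board in order of height, the shortest at the robot's left end and the tallest at the right end, one standing centred on each wood slice and one inside the tin, whichever place the tin has in the row. Lower each candle until it touches before letting go, since it must not be dropped into place, press gently in the tin, and leave the small amber jar that stands among them in its place.

Things in the scene. Friction and masses are not known exactly. Their poses are not given: they have to be found in the camera images.
- candle_a_mid (a point): Shortest of four dark red pillar candles, plain upright cylinders 40 mm in diameter; this one is 72 mm tall (without its 8 mm white wick, which cannot be felt) and weighs about 81 g. The point is its centre, half-way up the wax; z is up along the candle. It stands loose on the table at the start.
- candle_b_mid (a point): Second shortest of four dark red pillar candles, plain upright cylinders 40 mm in diameter; this one is 94 mm tall (without its 8 mm white wick, which cannot be felt) and weighs about 106 g. The point is its centre, half-way up the wax; z is up along the candle. It stands loose on the table at the start.
- candle_c_mid (a point): Second tallest of four dark red pillar candles, plain upright cylinders 40 mm in diameter; this one is 116 mm tall (without its 8 mm white wick, which cannot be felt) and weighs about 131 g. The point is its centre, half-way up the wax; z is up along the candle. It stands loose on the table at the start.
- candle_d_mid (a point): Tallest of four dark red pillar candles, plain upright cylinders 40 mm in diameter; this one is 138 mm tall (without its 8 mm white wick, which cannot be felt) and weighs about 156 g. The point is its centre, half-way up the wax; z is up along the candle. It stands loose on the table at the start.
- slice_a: Wood slice with bark edge, one of three alike: a flat disc 66 mm in diameter and 16 mm thick, fixed on the board. Origin at the centre of its underside, so the candle stands 16 mm above it. It can be at any of the four places of the row.
- slice_b: Wood slice with bark edge, one of three alike: a flat disc 66 mm in diameter and 16 mm thick, fixed on the board. Origin at the centre of its underside, so the candle stands 16 mm above it. It can be at any of the four places of the row.
- slice_c: Wood slice with bark edge, one of three alike: a flat disc 66 mm in diameter and 16 mm thick, fixed on the board. Origin at the centre of its underside, so the candle stands 16 mm above it. It can be at any of the four places of the row.
- tin: Round open metal tin, 68 mm outer and 62 mm inner diameter, 34 mm high, fixed on the board; it can be at any of the four places of the row. Origin at the centre of its underside. A cork packing disc inside carries the candle; its top lies somewhere between 8 and 24 mm above the origin (10 to 26 mm below the rim), different each time and not told: feel for it. It does not give way under light loads. Fingers that hold a candle low down would meet the rim; hold it near its top.
- board: Light wooden board 100 x 370 mm, 12 mm thick, fixed on the table, that carries the row. Origin at the centre of its underside; its y axis runs along the row towards the robot's left, x across it, z up. The four places lie on its centre line at y = +135, +45, -45 and -135 mm, 12 mm above the table (the board's top); each has a wood slice or the tin centred on it.
- varnish_mid (a point): Small full amber glass jar with a dark metal lid, 42 mm in diameter and 50 mm tall, standing loose on the table among the candles, about 90 g; it is to stay where it is. The point is its centre, half-way up.
Things that resemble listed ones, but are neither listed nor needed, are in the scene too. Leave any turquoise look-alike of the part that bears candle_d_mid alone.

How it is judged:
By the outcome, as a careful person would: the job done as asked, in the order asked, and still so for the second after the job is handed in, with the robot touching nothing.
It also fails if it takes over 96 s, if anything falls off the work surface, if the arm or the gripper's body presses on something with over 40 N, if the wrist force passes 120 N, or if a joint passes its speed limit or range.

## Working session

There is one attempt and no reset: what is moved stays moved. The work goes in short steps, each a Python script; the robot and the scene stay as the last script left them, time stands still between calls to the robot, and variables do not carry over. Pictures are saved under pics/ and viewed, and the job is handed in when it is done.

```bash
mkdir -p pics; ls
python3 - <<'E'
from rig import *
import cv2,numpy as np
for n in ["scene","side","wrist"]:
    s=sense()
    p,d=camera(n); cv2.imwrite(f"pics/{n}0.png",p[:,:,::-1]); np.savez(f"pics/{n}0.npz",p=p,d=d,pos=s["position"],R=s["tcp_rot"])
    c=camera_params(n); print(n,{k:np.round(v,3).tolist() for k,v in c.items()})
print(sense())
E
```

```text
pics
scene {'K': [[461.085, 0.0, 248.177], [0.0, 461.085, 196.619], [0.0, 0.0, 1.0]], 'position': [1.137, -0.159, 1.01], 'rotation': [[0.249, 0.793, -0.556], [0.968, -0.214, 0.129], [-0.017, -0.571, -0.821]]}
side {'K': [[476.692, 0.0, 258.896], [0.0, 476.692, 191.712], [0.0, 0.0, 1.0]], 'position': [0.151, 0.741, 1.133], 'rotation': [[-0.896, -0.354, 0.269], [-0.445, 0.71, -0.547], [0.003, -0.609, -0.793]]}
wrist {'K': [[266.265, 0.0, 254.91], [0.0, 266.265, 195.949], [0.0, 0.0, 1.0]], 'tool_from_camera': [[-0.0, -0.27, 0.963, -0.119], [-0.001, -0.963, -0.27, 0.069], [1.0, -0.001, 0.0, 0.001], [0.0, 0.0, 0.0, 1.0]]}
{'time_s': 0.15, 'joint_pos': array([-0.028894  ,  0.46926541, -0.04861695,  1.53339409,  0.02412215,
        1.14101281, -0.08230447]), 'qd': array([-0.00045081, -0.00247751, -0.00344558, -0.00180711, -0.00028771,
       -0.00055402, -0.00015389]), 'joint_efforts': array([ 3.33697863e-04, -5.10767841e+01, -4.67274967e-02, -2.37979531e+01,
        1.07760131e-02,  5.44104041e-03, -2.80327527e-05]), 'position': array([6.74599162e-01, 2.28633475e-05, 2.55507089e-01]), 'tcp_rot': array([[-1.49218735e-03, -4.35018222e-05,  9.99998886e-01],
       [-5.67140696e-05,  9.99999997e-01,  4.34172425e-05],
       [-9.99998885e-01, -5.66492198e-05, -1.49218981e-03]]), 'wrist_force': array([-0.07248253,  0.47246643, -0.54579621]), 'ft_torque': array([ 0.02020653, -0.01045295,  0.00568942]), 'finger_gap': 0.08518863690828261}
```

View pics/scene0.png

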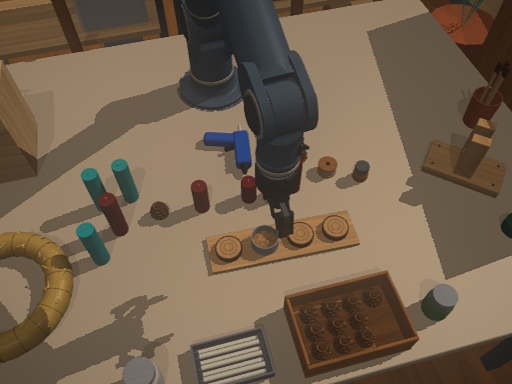

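View pics/side0.png

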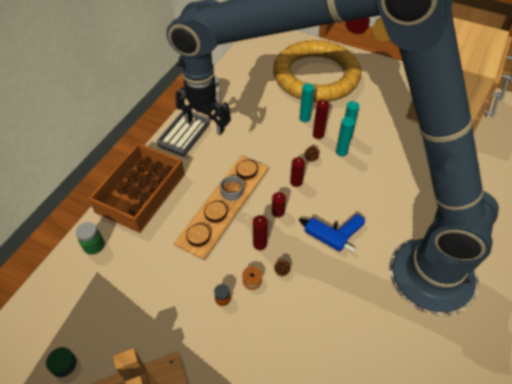

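View pics/wrist0.png

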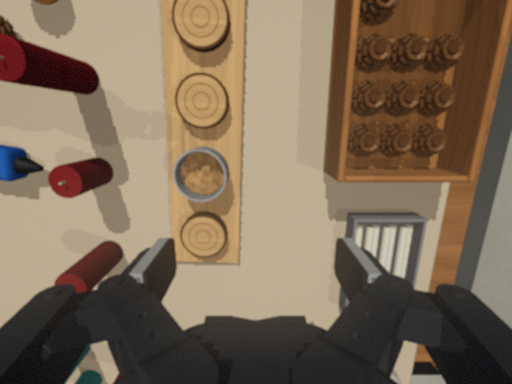

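The scene camera looks back towards the robot, so image right is the robot's left. The board runs from (228,248) to (336,227), and the tin at (265,240) is the third place from the robot's left. The red candles are at about (115,213), (201,196), (249,189) and (293,175). The jar appears to be at (361,171), and turquoise look-alikes stand close to the tallest candle. Next I'll get positions.

```bash
cat > vis.py <<'E'
from rig import *
import cv2,numpy as np
from scipy.optimize import least_squares
def cloud(n,p,d,pos=None,R=None):
    c=camera_params(n);K=c["K"]
    v,u=np.mgrid[0:384,0:512]
    P=np.stack([(u-K[0,2])/K[0,0]*d,(v-K[1,2])/K[1,1]*d,d],-1)
    if n=="wrist":
        T=np.array(c["tool_from_camera"]);P=P@T[:3,:3].T+T[:3,3];P=P@R.T+pos
    else: P=P@np.array(c["rotation"]).T+c["position"]
    P[d<=0]=np.nan
    return P
def fitcirc(xy,r,x0):
    f=lambda c:np.hypot(*(xy-c).T)-r
    s=least_squares(f,x0,loss="soft_l1",f_scale=0.002); return s.x,np.sqrt(np.mean(np.clip(s.fun,-.01,.01)**2))
E
python3 - <<'E'
from vis import *
for n in ["scene","side","wrist"]:
    z=np.load(f"pics/{n}0.npz");p=z["p"];P=cloud(n,p,z["d"],z["pos"],z["R"])
    h=cv2.cvtColor(p,cv2.COLOR_RGB2HSV)
    for nm,m in (("red",((h[...,0]<6)|(h[...,0]>172))&(h[...,1]>150)&(h[...,2]>30)),("turq",(abs(h[...,0].astype(int)-90)<10)&(h[...,1]>120)&(h[...,2]>40))):
        m=(m&(P[...,2]>0.008)&(P[...,0]>.25)&(P[...,0]<1)&(abs(P[...,1])<.6)).astype(np.uint8)
        k,lab,st,ce=cv2.connectedComponentsWithStats(m)
        for i in range(1,k):
            if st[i,4]<60: continue
            Q=P[lab==i]
            zt=np.percentile(Q[:,2],98)
            S=Q[(Q[:,2]<zt-.012)]
            c,e=fitcirc(S[:,:2],.02,np.median(S[:,:2],0)+ (np.median(S[:,:2],0)-(camera_params(n).get("position",z["pos"])[:2]))*.02)
            print(n,nm,np.round(ce[i]),st[i,4],"zmax %.3f"%zt,"c",c.round(4),"rms %.4f"%e,"topmean",Q[Q[:,2]>zt-.006][:,:2].mean(0).round(3))
E
```

```text
return _methods._mean(a, axis=axis, dtype=dtype,
  ret = um.true_divide(
Traceback (most recent call last):
  File "vis.py", line 15, in fitcirc
    s=least_squares(f,x0,loss="soft_l1",f_scale=0.002); return s.x,np.sqrt(np.mean(np.clip(s.fun,-.01,.01)**2))
ValueError: Initial guess is outside of provided bounds
```

```bash
python3 - <<'E'
from vis import *
for n in ["scene","side"]:
    p=np.load(f"pics/{n}0.npz")["p"]
    c=p[120:280,60:400] if n=="scene" else p[60:320,150:400]
    cv2.imwrite(f"pics/{n}0z.png",cv2.resize(c[:,:,::-1],None,fx=2.3,fy=2.3,interpolation=cv2.INTER_CUBIC))
E
python3 - <<'E'
from vis import *
for n in ["scene","side","wrist"]:
    z=np.load(f"pics/{n}0.npz");p=z["p"];P=cloud(n,p,z["d"],z["pos"],z["R"])
    h=cv2.cvtColor(p,cv2.COLOR_RGB2HSV)
    for nm,m in (("red",((h[...,0]<6)|(h[...,0]>172))&(h[...,1]>150)&(h[...,2]>30)),("turq",(abs(h[...,0].astype(int)-90)<10)&(h[...,1]>120)&(h[...,2]>40))):
        m=(m&(P[...,2]>0.008)&(P[...,0]>.25)&(P[...,0]<1)&(abs(P[...,1])<.6)).astype(np.uint8)
        k,lab,st,ce=cv2.connectedComponentsWithStats(m)
        for i in range(1,k):
            if st[i,4]<60: continue
            Q=P[lab==i]
            zt=np.percentile(Q[:,2],98)
            S=Q[(Q[:,2]<zt-.012)]
            if len(S)<20: print("flat",n,nm,ce[i]);continue
            c,e=fitcirc(S[:,:2],.02,np.median(S[:,:2],0)+ (np.median(S[:,:2],0)-(camera_params(n).get("position",z["pos"])[:2]))*.02)
            print(n,nm,np.round(ce[i]),st[i,4],"zmax %.3f"%zt,"c",c.round(4),"rms %.4f"%e,"topmean",Q[Q[:,2]>zt-.006][:,:2].mean(0).round(3))
E
```

```text
flat scene red [247.95049505 181.65346535]
flat scene turq [118.71532847 164.91240876]
flat scene turq [ 88.81879195 174.12080537]
scene turq [ 87. 231.] 223 zmax 0.141 c [ 0.5404 -0.3934] rms 0.0007 topmean [ 0.538 -0.392]
side red [320. 118.] 357 zmax 0.140 c [ 0.4677 -0.3399] rms 0.0020 topmean [ 0.464 -0.333]
side red [297. 171.] 280 zmax 0.097 c [ 0.4527 -0.1252] rms 0.0017 topmean [ 0.449 -0.121]
side red [278. 204.] 241 zmax 0.076 c [0.4554 0.0011] rms 0.0014 topmean [0.453 0.005]
side red [260. 232.] 379 zmax 0.118 c [0.4538 0.1221] rms 0.0011 topmean [0.451 0.125]
side turq [306. 101.] 354 zmax 0.139 c [ 0.5384 -0.3923] rms 0.0024 topmean [ 0.535 -0.387]
side turq [347. 128.] 579 zmax 0.140 c [ 0.3714 -0.3044] rms 0.0052 topmean [ 0.374 -0.331]
wrist red [42. 66.] 3236 zmax 0.118 c [0.4528 0.124 ] rms 0.0006 topmean [0.462 0.122]
wrist red [ 75. 176.] 1267 zmax 0.074 c [0.4537 0.0025] rms 0.0005 topmean [0.457 0.004]
wrist red [ 75. 277.] 486 zmax 0.288 c [ 0.4492 -0.1253] rms 0.0045 topmean [0.61 0.01]
wrist turq [ 89. 379.] 191 zmax 0.028 c [ 0.3796 -0.3739] rms 0.0008 topmean [ 0.385 -0.355]
```

View pics/scene0z.png

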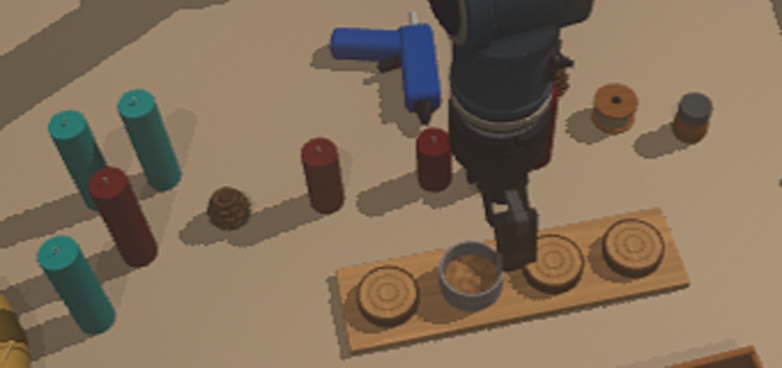

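View pics/side0z.png

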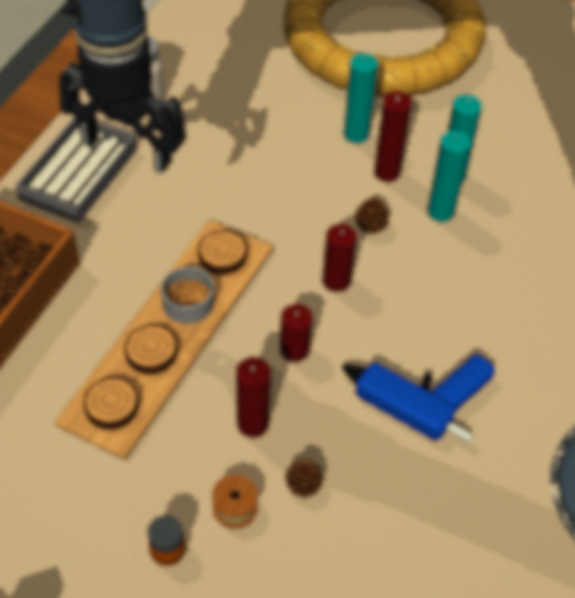

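Run:
```python
from vis import *
for n in ["scene","side","wrist"]:
    z=np.load(f"pics/{n}0.npz");p=z["p"];P=cloud(n,p,z["d"],z["pos"],z["R"])
    X,Y,Z=np.moveaxis(P,-1,0)
    roi=(X>.54)&(X<.75)&(abs(Y)<.27)
    print(n,"table z",np.nanmedian(Z[(X>.5)&(X<.56)&(abs(Y)<.2)]).round(4))
    m=(roi&(Z>.021)&(Z<.075)).astype(np.uint8)
    k,lab,st,ce=cv2.connectedComponentsWithStats(m)
    for i in range(1,k):
        if st[i,4]<150: continue
        Q=P[lab==i]
        rz=np.percentile(Q[:,2],90)
        T=Q[Q[:,2]>rz-.005][:,:2].astype(np.float32)
        # fixed radius circle: maximize coverage -> hull fit
        H=cv2.convexHull(T)[:,0]
        (cx,cy),r=cv2.minEnclosingCircle(T)
        el=cv2.fitEllipse(H) if len(H)>5 else None
        print(n,ce[i].round(0),st[i,4],"z90 %.4f med %.4f"%(rz,np.median(Q[:,2])),"mec",np.round([cx,cy,r],4),"mean",T.mean(0).round(4),"ell",np.round(el[0]+el[1],4))
    # board rect
    m=roi&(Z>.006)&(Z<.017)
    T=P[m][:,:2]; 
    print("board",m.sum(),"rect",cv2.minAreaRect((T*1000).astype(np.float32)))
    o=(X>.28)&(X<.6)&(abs(Y)<.5)&(Z>.015)&(Z<.2)
    k,lab,st,ce=cv2.connectedComponentsWithStats(o.astype(np.uint8))
    for i in range(1,k):
        if st[i,4]>80:
            Q=P[lab==i]; print("  obj",ce[i].round(0),st[i,4],"min",Q.min(0).round(3),"max",Q.max(0).round(3))
```

```text
scene table z 0.0003
scene [335. 227.] 503 z90 0.0301 med 0.0277 mec [0.6133 0.1823 0.0336] mean [0.6134 0.1816] ell [0.6136 0.1821 0.0645 0.0659]
scene [301. 234.] 457 z90 0.0302 med 0.0278 mec [0.609  0.092  0.0338] mean [0.6124 0.0942] ell [0.6092 0.0926 0.0643 0.0658]
scene [264. 239.] 597 z90 0.0447 med 0.0256 mec [0.6052 0.0021 0.0348] mean [ 0.6048 -0.0007] ell [0.6056 0.0023 0.066  0.0687]
scene [228. 248.] 535 z90 0.0302 med 0.0277 mec [ 0.6023 -0.0881  0.0335] mean [ 0.6029 -0.0873] ell [ 0.6022 -0.0875  0.0643  0.0659]
board 2896 rect ((618.0230102539062, -12.725830078125), (176.46585083007812, 506.3992004394531), 9.932587623596191)
  obj [242. 154.] 501 min [ 0.28  -0.028  0.015] max [0.388 0.046 0.04 ]
  obj [301. 166.] 142 min [0.363 0.123 0.015] max [0.474 0.191 0.117]
  obj [328. 164.] 255 min [0.395 0.206 0.015] max [0.45  0.256 0.036]
  obj [124. 179.] 640 min [ 0.349 -0.321  0.016] max [ 0.396 -0.282  0.146]
  obj [361. 169.] 253 min [0.448 0.288 0.015] max [0.487 0.329 0.054]
  obj [104. 200.] 1218 min [ 0.361 -0.395  0.015] max [ 0.489 -0.319  0.145]
  obj [248. 
[... 3007 characters left out ...]
0.154 0.016] max [0.6   0.201 0.032]
  obj [40. 65.] 3763 min [0.376 0.104 0.015] max [0.474 0.189 0.121]
  obj [185. 100.] 766 min [0.576 0.063 0.027] max [0.6   0.125 0.032]
  obj [ 15. 164.] 977 min [ 0.338 -0.006  0.015] max [0.387 0.04  0.037]
  obj [187. 174.] 1081 min [ 0.562 -0.028  0.015] max [0.6   0.038 0.049]
  obj [ 77. 177.] 1754 min [ 0.434 -0.017  0.015] max [0.475 0.023 0.082]
  obj [192. 234.] 769 min [ 0.569 -0.117  0.015] max [ 0.6   -0.053  0.032]
  obj [ 89. 268.] 1664 min [ 0.434 -0.139  0.015] max [ 0.472 -0.102  0.097]
  obj [ 77. 363.] 88 min [ 0.387 -0.311  0.016] max [ 0.391 -0.296  0.066]
  obj [ 85. 380.] 136 min [ 0.364 -0.37   0.015] max [ 0.399 -0.353  0.029]
```

The row centres agree between the cameras to within 2 mm: slices at y ≈ +.1835, +.0936 and −.0863, and the tin at y ≈ +.0036 (third place, so it takes candle c). I'll start with candle a.

```bash
cat > pp.py <<'E'
from vis import *
R=np.array([[0,0,1.],[0,1,0],[-1,0,0]])
G=.020
def rep(t):
    s=sense(); print(t,"t%.1f"%s["time_s"],"p",s["position"].round(4),"F",np.round(s["wrist_force"],1),"gap %.4f"%s["finger_gap"])
    return s
def pick(c,h,lift):
    command_gripper(.064,30)
    movep([c[0],c[1],h+.075],R); rep("above")
    if move_l([c[0],c[1],h-G],feed=.12,until_force=6): rep("HIT"); raise SystemExit
    rep("down")
    command_gripper(.03,30); rep("grip")
    move_l([c[0],c[1],h-G+lift],feed=.15); rep("lift")
def place(c,h,zs,lift,f=4,lo=.012,hi=.012):
    movep([c[0],c[1],h-G+zs+lift],R); rep("over")
    move_l([c[0],c[1],h-G+zs+hi],feed=.12)
    rep("pre")
    r=move_l([c[0],c[1],h-G+zs-lo],feed=.012,until_force=f); s=rep("touch %s"%r)
    return r,s
def release():
    s=sense(); p=s["position"]
    command_gripper(.066); rep("open")
    move_l([p[0],p[1],p[2]+.09],feed=.12); rep("up")
E
python3 - <<'E'
from pp import *
for q in ([.4547,.0012,.15],[.453,-.125,.17],[.453,.1235,.19],[.468,-.340,.21],[.468,-.340,.118],[.6125,.1835,.2],[.6017,-.0863,.3]):
    print(q, np.round(inverse_kinematics(q,R),2))
pick([.4547,.0012],.072,.10)
r,s=place([.6125,.1835],.072,.028,.05)
E
```

```text
[0.4547, 0.0012, 0.15] [-0.03  0.25 -0.08  2.14  0.03  0.75 -0.13]
[0.453, -0.125, 0.17] [ 0.2   0.24 -0.02  2.1   0.01  0.8   0.17]
[0.453, 0.1235, 0.19] [-0.24  0.22 -0.13  2.07  0.04  0.85 -0.4 ]
[0.468, -0.34, 0.21] [ 0.51  0.36  0.06  1.82 -0.02  0.96  0.58]
[0.468, -0.34, 0.118] [ 0.52  0.47  0.04  1.9  -0.03  0.77  0.58]
[0.6125, 0.1835, 0.2] [-0.29  0.46 -0.1   1.68  0.05  1.   -0.4 ]
[0.6017, -0.0863, 0.3] [ 0.1   0.33 -0.03  1.65  0.01  1.17  0.06]
above t1.5 p [0.4569 0.0014 0.148 ] F [ 0.8  0.1 -0.4] gap 0.0641
down t2.4 p [0.4554 0.0013 0.0524] F [-0.3 -1.5 -0.2] gap 0.0639
grip t2.8 p [0.4552 0.0012 0.0528] F [-1.3 -0.7  7.3] gap 0.0390
lift t3.6 p [0.454  0.0011 0.1513] F [-0.1 -0.7 -1.1] gap 0.0395
over t4.5 p [0.6117 0.1815 0.1292] F [ 0.4  0.5 -0.8] gap 0.0393
pre t5.0 p [0.6124 0.1826 0.0921] F [-0.6 -0.2 -0.3] gap 0.0390
touch True t6.0 p [0.6125 0.1835 0.0809] F [-0.3  0.1  4.1] gap 0.0391
```

Run:
```python
from pp import *
release()
pick([.453,-.125],.094,.16)
r,s=place([.6089,.0936],.094,.028,.09)
if r: release()
for n in ["scene","side"]:
    p,d=camera(n); cv2.imwrite(f"pics/{n}1.png",p[:,:,::-1]); np.savez(f"pics/{n}1.npz",p=p,d=d)
```

```text
open t6.4 p [0.6115 0.1831 0.0796] F [0.1 0.3 0.5] gap 0.0661
up t7.3 p [0.6119 0.1833 0.1701] F [ 0.5 -0.4 -0.5] gap 0.0662
above t8.9 p [ 0.4542 -0.1239  0.1692] F [0.2 0.4 0. ] gap 0.0641
down t9.8 p [ 0.4536 -0.1249  0.0744] F [-0.2  0.5 -0. ] gap 0.0639
grip t10.1 p [ 0.4535 -0.1252  0.0748] F [-1.  -0.4  4.7] gap 0.0397
lift t11.3 p [ 0.4523 -0.1248  0.233 ] F [-0.5 -0.3 -0.7] gap 0.0394
over t12.4 p [0.6086 0.0914 0.1918] F [ 0.3 -0.8 -1.7] gap 0.0396
pre t13.2 p [0.6095 0.0935 0.1148] F [-0.4  0.3 -0.6] gap 0.0392
touch True t14.3 p [0.6086 0.0937 0.1026] F [-0.7  0.4  5.2] gap 0.0393
open t14.7 p [0.6078 0.0933 0.1014] F [ 0.4 -0.3  0.3] gap 0.0661
up t15.6 p [0.608  0.0935 0.1918] F [-0.1 -0.   0.5] gap 0.0661
```

Run:
```python
from vis import *
for n in ["scene","side"]:
    p=np.load(f"pics/{n}1.npz")["p"]
    c=p[120:280,60:400] if n=="scene" else p[60:320,150:400]
    c=cv2.resize(c[:,:,::-1],None,fx=2.3,fy=2.3,interpolation=cv2.INTER_CUBIC); cv2.imwrite(f"pics/{n}1z.png",c)
```

```text
(no output)
```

View pics/side1z.png

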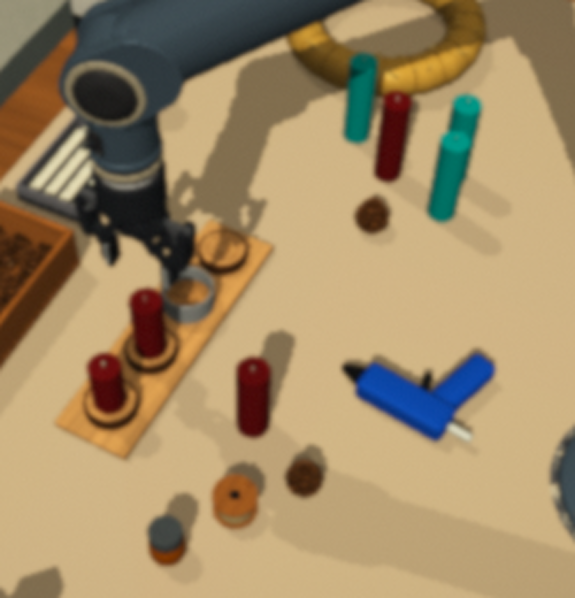

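View pics/scene1z.png

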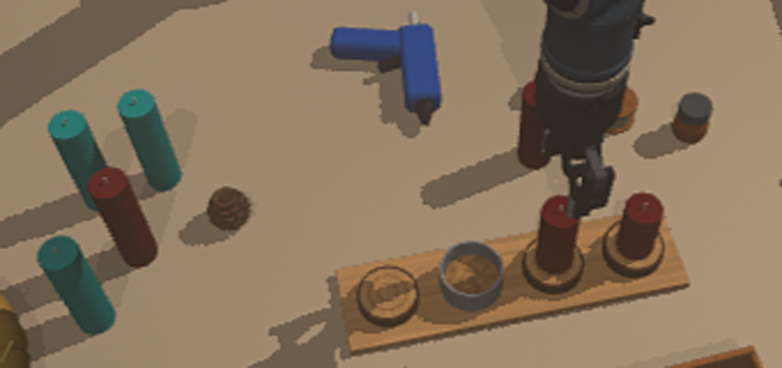

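a and b stand upright on the right-hand slices (scene zoom (641,225) and (557,240)), and the jar at (692,117) hasn't moved. Now c goes into the tin.

Run:
```python
from pp import *
pick([.4532,.1232],.116,.16)
r,s=place([.6053,.0036],.116,.020,.13,f=3,lo=.006,hi=.022)
if r:
    release()
    movep([.50,-.22,.24],R)
    for n in ["scene","side","wrist"]:
        s=sense();p,d=camera(n); cv2.imwrite(f"pics/{n}2.png",p[:,:,::-1]); np.savez(f"pics/{n}2.npz",p=p,d=d,pos=s["position"],R=s["tcp_rot"])
```

```text
above t16.6 p [0.4537 0.1233 0.1915] F [ 1.1 -0.7  0.3] gap 0.0640
down t17.5 p [0.4538 0.1234 0.0964] F [ 0.7 -0.4  0.2] gap 0.0641
grip t17.8 p [0.4536 0.1234 0.0968] F [-0.7 -0.1  5.5] gap 0.0395
lift t19.0 p [0.4526 0.123  0.255 ] F [-0.1 -0.2 -1.1] gap 0.0397
over t19.8 p [0.6048 0.0043 0.245 ] F [-0.5  0.7 -1.7] gap 0.0397
pre t20.9 p [0.6059 0.0038 0.1389] F [ 0.3  0.  -1.2] gap 0.0396
touch True t22.3 p [0.6053 0.0036 0.1206] F [-0.4 -0.6  5.1] gap 0.0394
open t22.7 p [0.6041 0.0034 0.1191] F [0.2 0.  0.4] gap 0.0658
up t23.6 p [0.6047 0.0035 0.2097] F [-0.4  0.5 -0.2] gap 0.0662
```

Contact came at a cork height of about 24 mm above the table, which matches the depth reading. Next I'll locate d precisely with the wrist camera.

Run:
```python
from vis import *
for n in ["scene","side","wrist"]:
    z=np.load(f"pics/{n}2.npz");p=z["p"];P=cloud(n,p,z["d"],z["pos"],z["R"])
    h=cv2.cvtColor(p,cv2.COLOR_RGB2HSV)
    m=((h[...,0]<6)|(h[...,0]>172))&(h[...,1]>110)&(h[...,2]>25)
    m=(m&(P[...,2]>0.008)&(P[...,0]>.4)&(P[...,0]<.7)&(P[...,1]<.3)&(P[...,1]>-.38)&(P[...,2]<.16)).astype(np.uint8)
    k,lab,st,ce=cv2.connectedComponentsWithStats(m)
    for i in range(1,k):
        if st[i,4]<60: continue
        Q=P[lab==i]; zt=np.percentile(Q[:,2],98); S=Q[Q[:,2]<zt-.008]
        if len(S)<20: continue
        c,e=fitcirc(S[:,:2],.02,np.median(S[:,:2],0)+(np.median(S[:,:2],0)-(camera_params(n).get("position",z["pos"])[:2]))*.02)
        print(n,np.round(ce[i]),st[i,4],"zt %.3f"%zt,"c",c.round(4),"rms %.4f"%e,"min",Q.min(0).round(3),"max",Q.max(0).round(3))
```

```text
side [320. 118.] 360 zt 0.140 c [ 0.4679 -0.3397] rms 0.0021 min [ 0.448 -0.354  0.01 ] max [ 0.48  -0.314  0.145]
side [231. 176.] 367 zt 0.142 c [0.6057 0.0025] rms 0.0015 min [ 0.584 -0.011  0.027] max [0.618 0.025 0.149]
side [214. 200.] 325 zt 0.125 c [0.6082 0.0939] rms 0.0018 min [0.586 0.026 0.026] max [0.629 0.116 0.125]
side [196. 226.] 264 zt 0.103 c [0.6134 0.1832] rms 0.0014 min [0.592 0.169 0.031] max [0.627 0.205 0.105]
wrist [222. 288.] 1520 zt 0.140 c [ 0.4662 -0.3384] rms 0.0004 min [ 0.448 -0.339  0.01 ] max [ 0.485 -0.317  0.141]
```

View pics/wrist2.png

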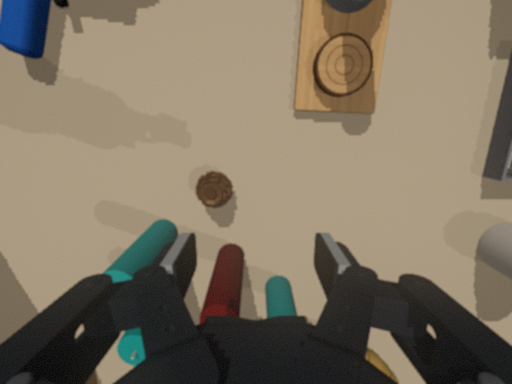

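View pics/scene2.png

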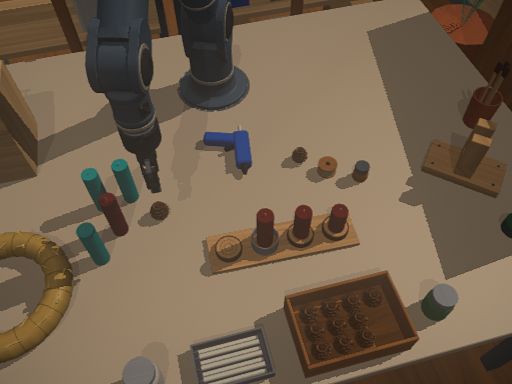

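The wrist view shows d at (222,288) with free space on both finger sides, and c is upright in the tin (scene (265,228)). Now d.

Run:
```python
from pp import *
pick([.467,-.339],.138,.12)
r,s=place([.6017,-.0863],.138,.028,.08)
if r:
    release()
    movep([.50,-.25,.30],R); rep("away")
    for n in ["scene","side","wrist"]:
        s=sense();p,d=camera(n); cv2.imwrite(f"pics/{n}3.png",p[:,:,::-1]); np.savez(f"pics/{n}3.npz",p=p,d=d,pos=s["position"],R=s["tcp_rot"])
    for n in ["scene","side"]:
        z=np.load(f"pics/{n}3.npz");p=z["p"];P=cloud(n,p,z["d"],z["pos"],z["R"])
        h=cv2.cvtColor(p,cv2.COLOR_RGB2HSV)
        m=((h[...,0]<6)|(h[...,0]>172))&(h[...,1]>130)&(h[...,2]>20)
        m=(m&(P[...,2]>0.03)&(P[...,0]>.54)&(P[...,0]<.7)&(abs(P[...,1])<.3)&(P[...,2]<.19))
        Q=P[m]
        for c0 in ([.6125,.1835],[.6089,.0936],[.6053,.0036],[.6017,-.0863]):
            S=Q[np.hypot(*(Q[:,:2]-c0).T)<.035]
            if len(S)<20: print(n,"few",len(S));continue
            zt=np.percentile(S[:,2],98)
            for lo,hi in ((.035,.07),(.07,zt-.01)):
                B=S[(S[:,2]>lo)&(S[:,2]<hi)]
                if len(B)<10: continue
                c,e=fitcirc(B[:,:2],.02,np.array(c0)); print(n,"zt %.3f"%zt,"%.3f-%.3f"%(lo,hi),"off mm",((c-c0)*1000).round(1),"rms %.4f"%e)
```

```text
above t25.5 p [ 0.4666 -0.3396  0.2127] F [ 0.   1.  -0.2] gap 0.0640
down t26.4 p [ 0.4677 -0.3392  0.1188] F [ 0.1 -0.3 -0.4] gap 0.0641
grip t26.8 p [ 0.4672 -0.3394  0.119 ] F [-1.4  0.5  6.3] gap 0.0393
lift t27.7 p [ 0.4664 -0.3385  0.2368] F [-0.1  0.8 -2.1] gap 0.0393
over t28.8 p [ 0.6011 -0.0887  0.2257] F [ 0.4 -0.5 -1.9] gap 0.0391
pre t29.6 p [ 0.6022 -0.0868  0.1586] F [ 0.1 -0.9 -1.4] gap 0.0390
touch True t30.6 p [ 0.6017 -0.0863  0.147 ] F [-1.1 -0.2  4.9] gap 0.0390
open t31.0 p [ 0.6005 -0.0862  0.1455] F [-0.6 -0.1  0.1] gap 0.0666
up t31.9 p [ 0.6011 -0.0863  0.2362] F [-0.  -0.3 -0.6] gap 0.0658
away t32.7 p [ 0.5007 -0.2482  0.2992] F [-0.1  1.   0.3] gap 0.0664
side zt 0.102 0.035-0.070 off mm [ 0.7 -0.4] rms 0.0012
side zt 0.102 0.070-0.092 off mm [ 0.6 -0.6] rms 0.0012
side zt 0.124 0.035-0.070 off mm [-0.9  0.1] rms 0.0011
side zt 0.124 0.070-0.114 off mm [-0.8  0.7] rms 0.0015
side zt 0.142 0.035-0.070 off mm [ 1. -1.] rms 0.0022
side zt 0.142 0.070-0.132 off mm [ 0.4 -1.2] rms 0.0015
side zt 0.167 0.035-0.070 off mm [0.3 0. ] rms 0.0014
side zt 0.167 0.070-0.157 off mm [ 0.4 -0. ] rms 0.0018
```

View pics/scene3.png

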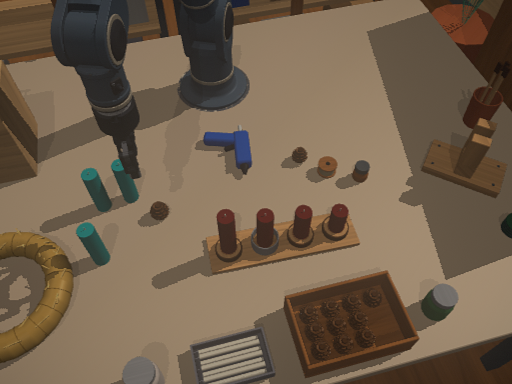

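View pics/side3.png

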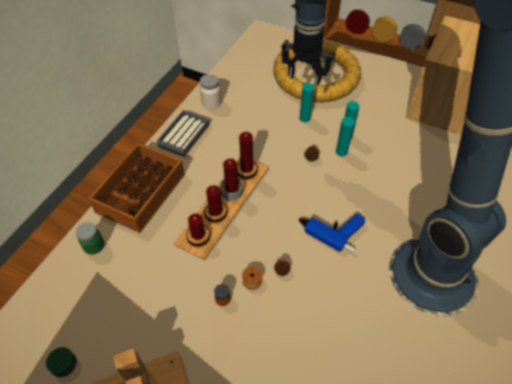

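All four stand upright in the right order, from (339,220) for the shortest to (228,238) for the tallest. The jar and the turquoise candles are where they started, and the hand is clear.

```bash
python3 -c "
from rig import *
print(finish_job(), sense()['time_s'])"
```

```text
the job is handed in; nothing more can be done
the job is handed in; nothing more can be done
```

The job is handed in. The four red candles stand on the board in order of height: shortest on the left-end slice, second shortest on the next slice, second tallest in the tin, and tallest on the right-end slice. All four were down, with the arm clear, about 33 s into the 96 s limit.

- **Placing:** each candle was lowered slowly until the wrist force rose, and only then released. Force at contact was 4–5 N. In the tin the trigger was 3 N, the reading settled at about 5 N, and the cork was felt about 12 mm above the tin's underside.
- **Last checks:** in the side camera all candles are upright and within about 1.3 mm of their place centres. The jar and the turquoise candles looked unmoved in both pictures, and nothing touched the robot.
- **Check that gave nothing:** the same measurement from the scene camera returned no numbers, so its picture was only judged by eye. It agrees with the side camera.

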